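# Agitate a paste cartridge on the touch mixer and present it over the drip tray

### The job

Take hold of the taller of the two paste cartridges standing in the touch mixer, push it down until the sprung pad under it is fully depressed and keep it down for about a second, then draw it up out of its cup and carry it over the middle of the drip tray. There tip it about 60 degrees from upright towards any side, cap end still the higher, with clearly more than 10 cm of air between it and the tray, and finish while holding it still in the air like that: do not put it down or let go. Leave the short cartridge and everything else on the bench where it is.

Things in the scene. Friction and masses are not known exactly. Their poses are not given: they have to be found in the camera images.
- tall_center (a point): centre (half-way up, on the axis) of the tall cartridge to be handled: plain white plastic cylinder with a dark band and a grey cap (the cap is the top 22 mm, 42 mm in diameter), 44 mm in diameter, 150 mm long, about 0.2 to 0.45 kg. z runs along its axis from foot to cap. It stands upright and loose in one of the mixer's two cups (either one): 40 mm of it is inside the cup, the upper 110 mm is free to grip.
- tall_base (a point): centre of the flat foot of the tall cartridge, 75 mm below its centre along its axis
- short_center (a point): centre of the short cartridge in the other cup, not to be handled: same look and diameter (44 mm), only 95 mm long
- mixer: touch mixer, fixed to the bench: flat white box 170 (x) x 270 (y) x 50 mm high, its origin on the bench under its middle, with two upright steel cups 62 mm outside, 48 mm inside diameter, at y = -60 and +60 mm, rims 108 mm above the bench. In each cup a rubber pad on a spring carries the cartridge's foot, 68 mm above the bench at rest.
- pad_a (a joint): sinking of the sprung pad in the cup at the mixer's y = -60 mm, in m: 0 at rest, 0.010 fully down against its stop. It starts to sink at about 7 N (the cartridge's weight included) and is fully down at about 14 N; it springs back.
- pad_b (a joint): the same for the pad in the cup at the mixer's y = +60 mm
- pad_a_top (a point): centre of the upper face of pad a
- pad_b_top (a point): centre of the upper face of pad b
- tray: shallow open steel drip tray, fixed, 200 (x) x 240 (y) x 18 mm high with 4 mm walls, lying on the bench; origin under its middle
- jar: loose bystander, leave alone: closed white plastic jar, 68 diameter x 75 high, grey lid (mm); origin on its underside
- blade: loose bystander, leave alone: aluminium squeegee blade, 160 x 28 x 12, lying flat (mm); origin on its underside
- spatula: loose bystander, leave alone: spatula with wooden handle, 180 long, lying flat (mm); origin on its underside
- roll: loose bystander, leave alone: flat paper-coloured roll, 90 outside diameter, 20 high, lying flat (mm); origin on its underside
- pcb: loose bystander, leave alone: green board, 100 x 80 x 8, lying flat (mm); origin on its underside
- driver: loose bystander, leave alone: screwdriver with black handle, 170 long, lying flat (mm); origin on its underside
- weight: loose bystander, leave alone: small brass weight, 40 diameter x 42 high (mm); origin on its underside

How it is judged:
On the way, in this order (a step that is already met when the one before it is completed fails the run):
1. the tall cartridge, touched by the fingers, is pushed down until the pad under it is fully depressed (8.5 of 10 mm), and kept down 0.5 s (((value of joint pad_a above 0.0085 m and horizontal distance between tall_center and pad_a_top below 0.012 m) or (value of joint pad_b above 0.0085 m and horizontal distance between tall_center and pad_b_top below 0.012 m)) and contact force between tall and the fingers above 2 N), for 0.5 s.
2. the tall cartridge is drawn out: its foot is above the cup rims, in the fingers (height (world z) of tall_base above 0.112 m and contact force between tall and the fingers above 2 N), for 0.1 s.
At the end, for the whole second after the job is handed in: Fingers alone hold the tall cartridge still, axis 43 to 77 degrees from upright, cap end higher, foot over 110 mm above the bench, centre within 70 mm of the tray's middle in plan; both pads up; short cartridge within 15 mm, other loose things within 30 mm of their starts (contact force between tall and the fingers above 2 N and angle between tall_center's own z axis and vertical between 0.75 and 1.35 rad and height (world z) of tall_base above 0.11 m and horizontal distance between tall_center and tray below 0.07 m and linear speed of tall below 0.03 m/s and angular speed of tall below 0.2 rad/s and contact force between tall and tray below 0.1 N and contact force between tall and mixer below 0.1 N and value of joint each of pad_a, pad_b below 0.002 m and distance of short_center from where it was at the start of the episode below 0.015 m and distance of each of jar, blade, spatula, roll, pcb, driver, weight from where it was at the start of the episode below 0.03 m); the arm keeps its last pose, push and grip.
It fails at once if the short cartridge is disturbed (moved more than 15 mm) (distance of short_center from where it was at the start of the episode above 0.015 m).
It fails at once if another loose thing on the bench is moved more than 30 mm (distance of any of jar, blade, spatula, roll, pcb, driver, weight from where it was at the start of the episode above 0.03 m).
It also fails if it takes over 42 s, if anything falls off the work surface, if the arm or the gripper's body presses on something with over 40 N, if the wrist force passes 120 N, or if a joint passes its speed limit or range.

### The arm

A 7-joint arm with a two-finger parallel gripper is mounted at the origin on the work surface. World frame = base frame: x ahead of the robot, y to its left, z up, the work surface at z = 0. Lengths are in m, angles in rad, forces in N, time in s.
With the tool pointing down it reaches from about 0.425 to 0.875 m from the base axis. Payload 4.7 kg.
Tool frame: the origin (TCP) lies on the centre line of the jaws, within the pads' length; the fingertips stand 25 mm ahead of it and the grasp point (between the pads) lies 6 mm ahead of it; z points along the fingers, y is the direction in which the jaws open and shut (so a half turn about z gives the same grasp; the last joint's range is limited). The gripper opens to 85 mm and grips with 20 to 120 N. Pads are 22 mm wide; open, the fingers measure 114 mm over their backs; the gripper's body (76 mm by 85 mm) begins 54 mm behind the grasp point. The pads swing forward as they close: fully open they stand 13 mm farther back than shut.
Start: joints at [-1.147, 0.321, -0.07, 1.45, 0.023, 1.371, -0.057], TCP at [0.259, 0.596, 0.256] pointing down, gripper open.
Joint ranges: [-2.86, 2.86], [-0.3, 2.09], [-1.38, 1.24], [0.06, 2.45], [-1.56, 4.7], [0.09, 2.05], [-2.69, 2.69]. Speed limits (rad/s): [2.57, 2.57, 3.14, 3.14, 3.14, 3.14, 3.14].

### API

Orientations are given as a rotation vector (axis times angle).
In Python, from rig import bot, grip, planner, capture, job_done, monitor gives the robot as it stands. Calls block until the motion is done:
- bot.move_to(position, orientation): joint-space move of the TCP to a pose.
- bot.move_straight(position, max_speed=0.15, frame=None, force_limit=None): straight line of the TCP; frame=None keeps the orientation; max_speed is the mean speed in m/s. With force_limit (N) it stops when the force on the tool has changed by that much, and returns True; else False.
- bot.move_joints(angles): joint-space move.
- grip(opening): opening from 0.0 (shut) to 1.0 (fully open); the grip force is fixed at half the most; returns when the fingers have stopped.
- bot.dwell(seconds).
- planner.solve_ik(position, orientation): joint angles nearest the present ones, or None.
- capture(name): name is "scene" or "top"; returns a dict with "frame" (384x512x3 uint8, red, green, blue), "range_z" (384x512 float32, m along the optical axis (not along the pixel's ray), 0 where there is no reading), "K" (3x3 intrinsics, pixels), "k1" (the pictures are not rectified: a ray, as slopes to the right and down, at radius r is drawn at 1 + k1 r^2 times it, then the intrinsics apply), "camera_from_world" (4x4, takes a point from world to camera coordinates). Camera axes: x right, y down, z forward; pixel columns grow to the right and rows downward; lengths in m; the calibration is good to about 2 mm. A picture is of the moment at which its call begins.
A pose or a line that the arm cannot do raises bot.Unreachable and nothing moves.
- job_done(): hands the job in, once; it reports no verdict.
Readings, each from a call of its own:
- monitor.current_time_s(): time.
- monitor.current_qpos(): joint angles.
- monitor.current_qd(): joint speeds.
- monitor.current_tau(): joint torques, N m.
- monitor.current_position(): TCP position.
- monitor.current_tcp_rot(): TCP orientation.
- monitor.current_wrist_force(): force on the tool from outside, world axes, zero at the start.
- monitor.current_torque(): the same for the moment, N m.
- monitor.current_gripper_width(): opening from 0.0 (shut) to 1.0 (fully open).
Only numpy, scipy, OpenCV 4.12 (cv2) and the standard library are available. Lean on these libraries where they do the work, as an engineer would, in place of code of your own. Each camera call takes 0.05 s, during which the arm holds its last target.

## Working session

There is one attempt and no reset: what is moved stays moved. The work goes in short steps, each a Python script; the robot and the scene stay as the last script left them, time stands still between calls to the robot, and variables do not carry over. Pictures are saved under pics/ and viewed, and the job is handed in when it is done.

```bash
ls; mkdir -p pics; python3 - <<'E'
from rig import bot, grip, planner, capture, job_done, monitor
import cv2,numpy as np
for n in("scene","top"):
    c=capture(n); cv2.imwrite(f"pics/{n}0.png",c["frame"][:,:,::-1]); np.savez(f"{n}0.npz",**c)
    print(n,c["K"],c["k1"],c["camera_from_world"])
print(monitor.current_time_s(),monitor.current_tcp_rot(),monitor.current_position())
E
```

```text
pics
scene [[458.59660357   0.         255.24331621]
 [  0.         458.59660357 187.59471097]
 [  0.           0.           1.        ]] 0.06313968133532404 [[-0.82615214  0.56336278 -0.00974806  0.45264811]
 [ 0.38941941  0.55839558 -0.73249361 -0.15836396]
 [-0.40721636 -0.60894725 -0.68070411  1.64205439]
 [ 0.          0.          0.          1.        ]]
top [[396.22067538   0.         262.25251289]
 [  0.         396.22067538 199.98086565]
 [  0.           0.           1.        ]] 0.034913517081161076 [[ 0.01467646 -0.99987735 -0.00546663  0.00532455]
 [-0.99836982 -0.0143523  -0.05524225  0.57628678]
 [ 0.05515702  0.00626848 -0.99845802  1.29318263]
 [ 0.          0.          0.          1.        ]]
0.1 [-6.39119446e-01 -3.07566415e+00  2.70788386e-03] [0.25884444 0.59574479 0.25533302]
```

View pics/scene0.png

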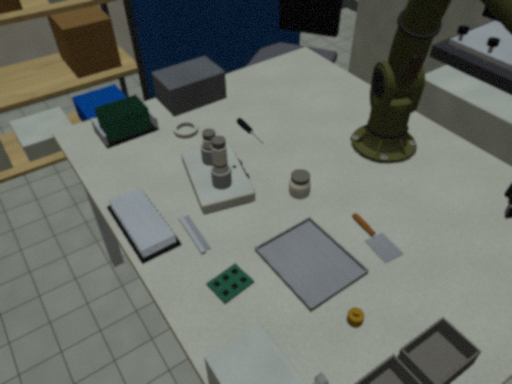

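View pics/top0.png

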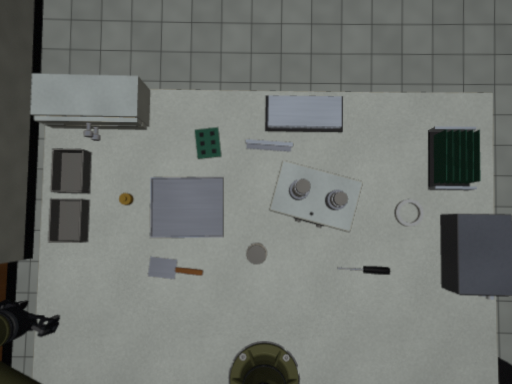

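```bash
python3 - <<'E'
import cv2,numpy as np
a=cv2.imread("pics/scene0.png")[115:215,165:325]; b=cv2.imread("pics/top0.png")[150:240,260:420]
a=cv2.resize(a,None,fx=5,fy=5,interpolation=cv2.INTER_CUBIC)
b=cv2.resize(b,None,fx=5,fy=5,interpolation=cv2.INTER_CUBIC)
cv2.imwrite("pics/s1.png",a);cv2.imwrite("pics/t1.png",b)
E
```

```text
(no output)
```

View pics/s1.png

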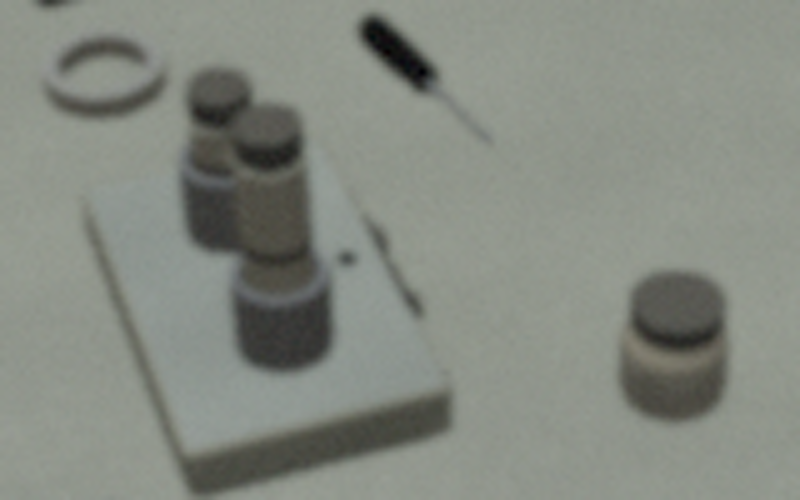

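View pics/t1.png

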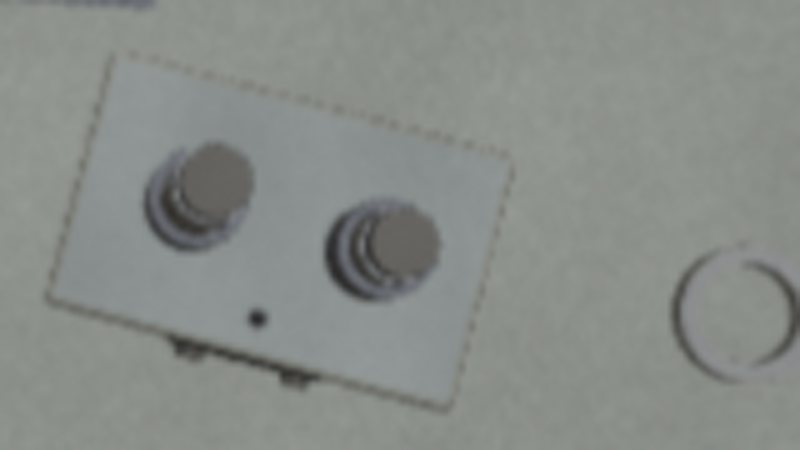

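```bash
cat > h.py <<'E'
import numpy as np,cv2
def load(n):
    return dict(np.load(n))
def ray(c,u,v):
    K=c["K"];k=float(c["k1"]);T=c["camera_from_world"]
    s=cv2.undistortPoints(np.array([[[u,v]]],float),K,np.array([k,0,0,0,0.]))[0,0]
    R=T[:3,:3];o=-R.T@T[:3,3];d=R.T@np.array([s[0],s[1],1]);return o,d
def plane(c,u,v,z):
    o,d=ray(c,u,v);return o+d*(z-o[2])/d[2]
def tri(*rs):
    A=np.zeros((3,3));b=np.zeros(3)
    for o,d in rs:
        d=d/np.linalg.norm(d);P=np.eye(3)-np.outer(d,d);A+=P;b+=P@o
    p=np.linalg.solve(A,b);return p,[np.linalg.norm((np.eye(3)-np.outer(d,d)/(d@d))@(p-o)) for o,d in rs]
E
python3 - <<'E'
from h import *
t=load("top0.npz");s=load("scene0.npz")
f=lambda x,y,ox,oy:((x+.5)/5-.5+ox,(y+.5)/5-.5+oy)
T=f(217,183,260,150);S=f(404,241,260,150)
Ts=f(267,127,165,115);Ss=f(219,87,165,115)
print("tall",tri(ray(t,*T),ray(s,*Ts)),"short",tri(ray(t,*S),ray(s,*Ss)))
for c,p in((t,T),(t,S),(s,Ts),(s,Ss)):
    z=c["range_z"][int(p[1])-1:int(p[1])+3,int(p[0])-1:int(p[0])+3];o,d=ray(c,*p);print(np.median(z),o+d*np.median(z))
# rim ellipses & mixer corners(z .05) from top
rt=f(199,196,260,150);rs=f(377,249,260,150)
print("rim108",plane(t,*rt,.108),plane(t,*rs,.108))
print("cap at .178+",plane(t,*T,.218),plane(t,*S,.163))
cs=[plane(t,*f(*p,260,150),.05)for p in((116,52),(516,158),(447,411),(47,299))];print(np.array(cs),np.mean(cs,0))
# tray
hsv=cv2.cvtColor(t["frame"],cv2.COLOR_RGB2HSV); print(hsv[205,185],hsv[250,185],t["frame"][205,185],t["frame"][250,185])
g=t["frame"].astype(int); m=((g[...,2]-g[...,1])>-2)[165:250,140:240].astype(np.uint8); m=cv2.morphologyEx(m,cv2.MORPH_OPEN,np.ones((3,3)))
cn=max(cv2.findContours(m,0,2)[0],key=cv2.contourArea);r=cv2.minAreaRect(cn);print(r)
bp=cv2.boxPoints(r)+[140,165]
P=[plane(t,*b,.018) for b in bp];print(np.array(P),np.mean(P,0),np.linalg.norm(P[0]-P[1]),np.linalg.norm(P[2]-P[1]))
E
```

```text
tall (array([ 0.60539197, -0.10118162,  0.21414064]), [np.float64(0.00020469669992972597), np.float64(0.000204696699929955)]) short (array([ 0.57680048, -0.2152464 ,  0.1624362 ]), [np.float64(0.0011220486019122829), np.float64(0.0011220486019124082)])
1.1095369 [ 0.60532562 -0.10104692  0.21673449]
1.162028 [ 0.57777114 -0.21598657  0.16191858]
1.3039923 [ 0.60804023 -0.09579442  0.21858534]
1.4206824 [ 0.57850827 -0.20941366  0.16646851]
rim108 [ 0.60711812 -0.10054197  0.108     ] [ 0.57605112 -0.2098018   0.108     ]
cap at .178+ [ 0.60520965 -0.10092506  0.218     ] [ 0.57770238 -0.21578029  0.163     ]
[[ 0.70468973 -0.05105577  0.05      ]
 [ 0.63936963 -0.30880996  0.05      ]
 [ 0.47647864 -0.2650503   0.05      ]
 [ 0.54426919 -0.0086438   0.05      ]] [ 0.5912018  -0.15838996  0.05      ]
[110  26 119] [ 54   9 145] [107 111 119] [141 145 140]
((46.0, 42.0), (60.0, 72.0), 90.0)
[[0.6467615  0.38575773 0.018     ]
 [0.65028845 0.14801286 0.018     ]
 [0.45248457 0.1439742  0.018     ]
 [0.4492685  0.3797027  0.018     ]] [0.54970075 0.26436187 0.018     ] 0.23777103192538887 0.1978451024899894
```

```bash
cat > q.py <<'E'
import numpy as np
from scipy.spatial.transform import Rotation as R
def orient(az,tilt,mode):
    # tool z tilted by tilt from down toward azimuth az; jaw y in tilt plane (mode 'in', sign) or across
    h=np.array([np.cos(az),np.sin(az),0]);z=np.sin(tilt)*h-np.cos(tilt)*np.array([0,0,1]);
    a=np.cross(np.array([0,0,1]),h)     # horizontal across
    b=np.cross(z,a)                     # in plane
    y={'in':b,'-in':-b,'ac':a,'-ac':-a}[mode]; x=np.cross(y,z)
    return R.from_matrix(np.c_[x,y,z]).as_rotvec()
def zdir(az,tilt): return np.array([np.sin(tilt)*np.cos(az),np.sin(tilt)*np.sin(az),-np.cos(tilt)])
E
python3 - <<'E'
from rig import *
from rig import bot,planner,monitor
from q import *
np.set_printoptions(precision=2,suppress=True)
print(monitor.current_time_s())
C=np.array([.548,.264]);L=.031+.006
az0=np.arctan2(C[1],C[0])
for da in(0,.5,-.5,np.pi):
  for t in(0,1.05):
    for m in('in','-in','ac','-ac'):
      az=az0+da
      z=zdir(az,t); cen=np.array([*C,.27]); p=cen-z*L
      q=planner.solve_ik(p,orient(az,t,m)); print(round(da,2),t,m,None if q is None else np.array(q))
print('grasp')
for k in range(0,180,30):
  for m in('in','-in'):
    q=[planner.solve_ik(np.array([.606,-.1,h]),orient(np.radians(k),0,m)) for h in(.18,.34)]
    print(k,m,[None if x is None else np.array(x) for x in q])
E
```

```text
0.1
0 0 in [-0.71  0.21  0.26  1.49 -0.05  1.44 -0.  ]
0 0 -in None
0 0 ac [-0.6   0.21  0.13  1.49 -0.03  1.44  1.55]
0 0 -ac [-0.83  0.22  0.4   1.5  -0.09  1.44 -1.55]
0 1.05 in None
0 1.05 -in None
0 1.05 ac None
0 1.05 -ac None
0.5 0 in [-0.65  0.21  0.19  1.49 -0.04  1.44  0.49]
0.5 0 -in [-1.33  0.33  1.07  1.51 -0.29  1.47 -2.45]
0.5 0 ac [-0.56  0.21  0.09  1.49 -0.02  1.44  2.04]
0.5 0 -ac [-0.8   0.22  0.36  1.5  -0.08  1.44 -1.05]
0.5 1.05 in [-0.56 -0.23  0.44  2.29 -1.24  0.66  1.74]
0.5 1.05 -in [-0.41 -0.21  0.3   2.28 -1.28  0.69 -1.38]
0.5 1.05 ac None
0.5 1.05 -ac [-0.27 -0.2   0.18  2.28 -1.31  0.72  0.21]
-0.5 0 in [-0.76  0.21  0.32  1.5  -0.07  1.44 -0.49]
-0.5 0 -in [-0.52  0.21  0.03  1.49 -0.01  1.44  2.6 ]
-0.5 0 ac [-0.63  0.21  0.16  1.49 -0.03  1.44  1.05]
-0.5 0 -ac [-0.87  0.22  0.45  1.5  -0.1   1.44 -2.04]
-0.5 1.05 in [ 0.01 -0.24 -0.87  2.25  1.14  0.68 -1.76]
-0.5 1.05 -in [-0.98 -0.19  0.02  2.28  1.3   0.88  1.3 ]
-0.5 1.05 ac [-1.08 -0.19  0.11  2.28  1.31  0.89 -0.27]
-0.5 1.05 -ac None
3.14 0 in None
3.14 0 -in [-0.71  0.21  0.26  1.49 -0.05 
[... 933 characters left out ...]
.22,  1.22,  1.87]), array([-0.46,  0.26,  0.73,  1.43, -0.17,  1.51,  1.82])]
90 -in [array([-0.48,  0.35,  0.74,  1.67, -0.25,  1.22, -1.25]), array([-0.47,  0.26,  0.73,  1.44, -0.17,  1.51, -1.32])]
120 in [array([-0.39,  0.33,  0.62,  1.66, -0.2 ,  1.21,  2.37]), array([-0.45,  0.25,  0.7 ,  1.43, -0.16,  1.51,  2.34])]
120 -in [array([-0.46,  0.35,  0.71,  1.67, -0.24,  1.22, -0.74]), array([-0.46,  0.26,  0.72,  1.43, -0.17,  1.51, -0.79])]
150 in [array([ 0.99,  0.57, -1.18,  1.61,  0.54,  1.33,  2.36]), array([ 0.98,  0.44, -1.18,  1.38,  0.4 ,  1.58,  2.46])]
150 -in [array([-0.45,  0.35,  0.71,  1.67, -0.24,  1.22, -0.22]), array([-0.46,  0.26,  0.72,  1.43, -0.17,  1.51, -0.27])]
```

```bash
python3 - <<'E'
from rig import bot,planner,monitor
from q import *
np.set_printoptions(precision=2,suppress=True)
lo=np.array([-2.86,-.3,-1.38,.06,-1.56,.09,-2.69]);hi=np.array([2.86,2.09,1.24,2.45,4.7,2.05,2.69])
C=np.array([.548,.264]);L=.037
az0=np.arctan2(C[1],C[0]);res=[]
for h in(.26,.3,.34,.4):
 for da in np.arange(-3.1,3.15,.2):
  for t in(.95,1.05):
   for m in('in','-in'):
    az=az0+da;p=np.array([*C,h])-zdir(az,t)*L
    q=planner.solve_ik(p,orient(az,t,m))
    if q is not None:
      q=np.array(q);res.append((min((q-lo).min(),(hi-q).min()),h,round(da,2),t,m,q))
res.sort(key=lambda r:-r[0])
for r in res[:25]:print(*r)
E
```

```text
0.566102235275458 0.26 1.3 0.95 in [ 0.67  0.42 -0.81  1.69 -0.67  1.31  1.87]
0.5657228775234026 0.3 1.3 1.05 in [ 0.7   0.42 -0.81  1.67 -0.76  1.38  1.89]
0.5649990514102562 0.34 1.3 1.05 in [ 0.7   0.38 -0.82  1.62 -0.78  1.43  1.85]
0.5509144324612512 0.26 -1.3 0.95 in [-1.11  0.3   0.13  1.72  0.87  1.5  -2.07]
0.5432916621679194 0.4 1.3 1.05 in [ 0.7   0.33 -0.82  1.55 -0.81  1.51  1.77]
0.52253158578326 0.26 -1.3 0.95 -in [-0.98  0.3  -0.03  1.71  0.91  1.53  1.05]
0.5202492234963225 0.26 -1.1 1.05 -in [-1.02  0.22 -0.04  1.88  1.06  1.42  1.04]
0.5200189626788023 0.26 -1.1 1.05 in [-1.03  0.22 -0.03  1.88  1.06  1.42 -2.1 ]
0.5091336190765057 0.26 1.3 0.95 -in [-0.34  0.32  0.42  1.73 -1.03  1.54 -1.04]
0.504952482230256 0.26 -1.3 1.05 in [-1.11  0.34  0.09  1.73  0.95  1.55 -2.14]
0.5011002140499641 0.3 -1.3 0.95 in [-1.1   0.27  0.13  1.68  0.87  1.55 -2.01]
0.49431842363825895 0.3 1.1 0.95 in [ 0.59  0.19 -0.63  1.8  -0.88  1.28  1.83]
0.48739996898439464 0.26 1.1 0.95 -in [-0.35  0.19  0.41  1.87 -1.06  1.36 -1.14]
0.48387794138713247 0.26 -1.1 0.95 -in [-0.98  0.18 -0.0
[... 215 characters left out ...]
.1 1.05 -in [-1.01  0.18 -0.05  1.85  1.05  1.46  1.11]
0.4776395312855939 0.3 -1.1 1.05 in [-1.03  0.18 -0.03  1.85  1.05  1.46 -2.03]
0.47406463328817394 0.3 -1.3 0.95 -in [-0.97  0.27 -0.04  1.67  0.91  1.58  1.11]
0.4721620236046149 0.3 1.3 0.95 -in [-0.35  0.28  0.43  1.69 -1.02  1.58 -1.11]
0.46058709939688325 0.3 -1.3 1.05 in [-1.1   0.3   0.09  1.7   0.95  1.59 -2.08]
0.4593581621586446 0.34 1.1 0.95 in [ 0.6   0.16 -0.63  1.75 -0.89  1.33  1.78]
0.4516697452046703 0.34 -1.3 0.95 in [-1.1   0.24  0.12  1.63  0.88  1.6  -1.96]
0.4471189187024424 0.3 -1.1 0.95 -in [-0.97  0.15 -0.05  1.82  0.96  1.43  1.19]
0.4466134272370317 0.3 1.1 0.95 -in [-0.36  0.15  0.42  1.83 -1.04  1.39 -1.22]
```

```bash
python3 - <<'E'
from rig import *
from rig import bot,planner,monitor,grip,capture
from q import *
import cv2
np.set_printoptions(precision=4,suppress=True)
o=orient(np.radians(30),0,'in')
p=monitor.current_position(); bot.move_straight([p[0],p[1],.33],.2)
bot.move_to(np.array([.606,-.1005,.30]),o)
print(monitor.current_position(),monitor.current_qpos(),monitor.current_time_s())
print(bot.move_straight(np.array([.606,-.1005,.182]),.08,None,8))
print(monitor.current_position(),monitor.current_wrist_force(),monitor.current_time_s())
for n in("scene","top"):
    c=capture(n); np.savez(f"{n}1.npz",**c); im=c["frame"][:,:,::-1]
    im=im[90:220,130:330] if n=="scene" else im[120:250,200:400]
    cv2.imwrite(f"pics/{n}1.png",cv2.resize(im,None,fx=4,fy=4,interpolation=2))
E
```

```text
[ 0.6064 -0.099   0.2998] [-0.4861  0.2713  0.7456  1.5031 -0.1848  1.4394  0.7914] 3.3583
False
[ 0.6063 -0.1006  0.1826] [-0.1875 -0.1383 -0.5837] 4.9833
```

View pics/scene1.png

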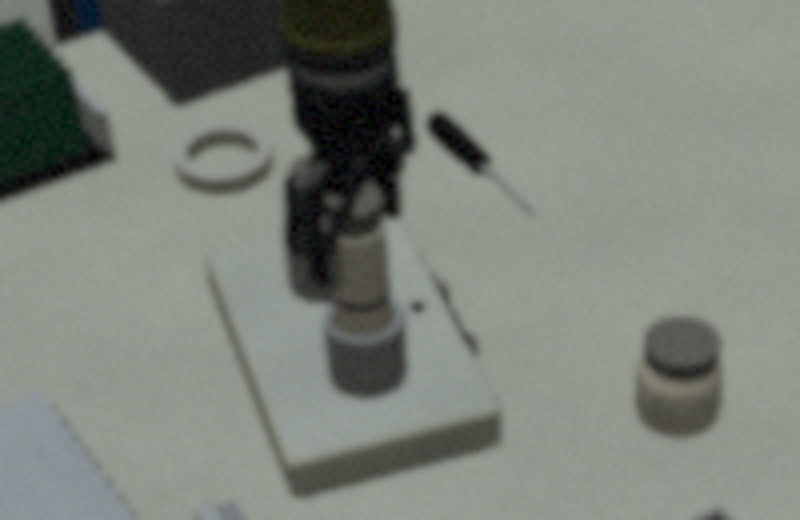

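View pics/top1.png

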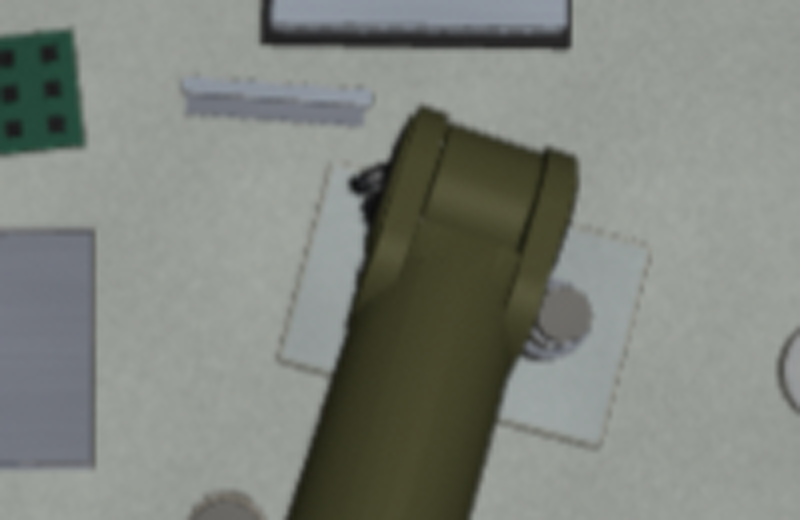

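The scene view shows the open fingers either side of the tall cartridge (cap around pixel (219,140)). In the top view the short cartridge is untouched at about (341,198). Next I close the gripper and push down.

```bash
python3 - <<'E'
from rig import bot,planner,monitor,grip,capture
import numpy as np,cv2
np.set_printoptions(precision=4,suppress=True)
grip(0.0)
print(monitor.current_gripper_width(),monitor.current_position(),monitor.current_wrist_force())
p=monitor.current_position()
for dz in(.004,.008,.010,.012,.014,.016):
    hit=bot.move_straight(np.array([.606,-.1005,.182-dz]),.03,None,20)
    f=monitor.current_wrist_force();print(dz,hit,monitor.current_position(),f,monitor.current_time_s())
    if hit or f[2]>22: break
bot.dwell(0.1)
c=capture("scene");np.savez("scene2.npz",**c)
cv2.imwrite("pics/scene2.png",cv2.resize(c["frame"][90:220,130:330,::-1],None,fx=4,fy=4,interpolation=2))
print(monitor.current_position(),monitor.current_wrist_force())
E
```

```text
0.503096095491847 [ 0.6063 -0.1004  0.1825] [-0.711   0.4301  2.2843]
0.004 False [ 0.6063 -0.1005  0.1788] [-0.6125  1.3101  6.8016] 5.8333
0.008 False [ 0.6064 -0.1005  0.1753] [-2.4265  1.372   9.2006] 6.1167
0.01 False [ 0.6064 -0.1006  0.1736] [-1.8023  0.6663 10.107 ] 6.3667
0.012 False [ 0.6066 -0.1008  0.1724] [-4.2183  0.7708 13.7992] 6.6167
0.014 False [ 0.6067 -0.101   0.1723] [-7.5481  2.2642 23.0219] 6.8667
[ 0.6067 -0.101   0.1723] [-6.6914  0.8356 23.5464]
```

View pics/scene2.png

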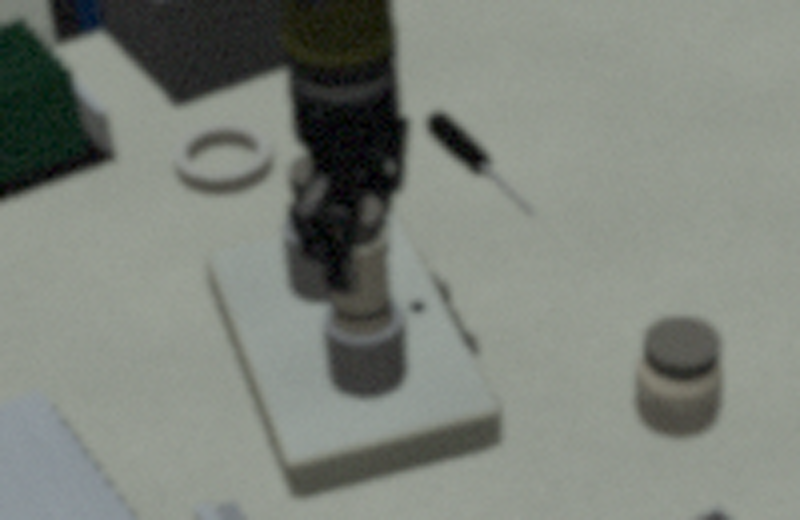

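The band has sunk towards the cup rim. The TCP stopped after 10.2 mm and the force rose steeply to 23 N, so the pad is on its stop. I'll hold, then draw it out.

```bash
python3 - <<'E'
from rig import bot,planner,monitor,grip,capture
import numpy as np,cv2
np.set_printoptions(precision=4,suppress=True)
bot.dwell(1.1); print(monitor.current_position(),monitor.current_wrist_force())
bot.move_straight(np.array([.606,-.1005,.183]),.04)
print(monitor.current_wrist_force())
bot.move_straight(np.array([.606,-.1005,.36]),.08)
bot.dwell(.3);print(monitor.current_position(),monitor.current_wrist_force(),monitor.current_gripper_width(),monitor.current_time_s())
for n in("scene","top"):
    c=capture(n);np.savez(n+"3.npz",**c)
    cv2.imwrite(f"pics/{n}3.png",cv2.resize(c["frame"][40:230,130:400,::-1],None,fx=2.9,fy=2.9,interpolation=2))
E
```

```text
[ 0.6067 -0.101   0.1723] [-6.0086  2.2336 23.8213]
[-0.1922  0.3578  0.5213]
[ 0.606  -0.1005  0.3599] [-0.2957  0.1316 -1.7545] 0.5031653479409094 11.3083
```

View pics/scene3.png

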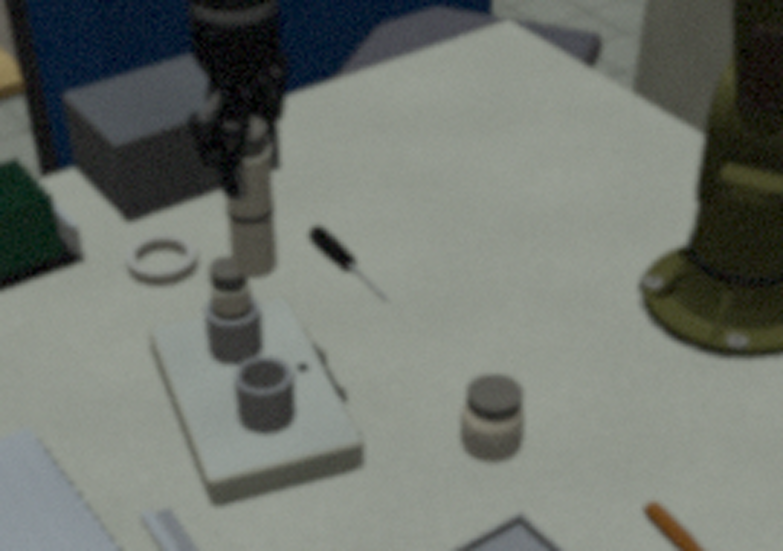

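The cartridge is out of its cup (empty cup at scene pixel ~(221,168)), hanging vertical, with the short one still in place. Now I carry it over the tray and tilt.

```bash
python3 - <<'E'
from rig import bot,planner,monitor,grip,capture
from q import *
import cv2
np.set_printoptions(precision=4,suppress=True)
C=np.array([.549,.264]);L=.0395;az0=np.arctan2(C[1],C[0]);az=az0-1.1
bot.move_straight(np.array([*C,.37]),.15)
print(monitor.current_position(),monitor.current_time_s())
t=1.05
for m in('-in','in'):
    for tt in(.5,1.05):
        q=planner.solve_ik(np.array([*C,.31])-zdir(az,tt)*L,orient(az,tt,m));print(m,tt,None if q is None else np.array(q))
print(monitor.current_qpos())
E
```

```text
[0.5493 0.2632 0.3701] 14.0167
-in 0.5 [-1.0557  0.0883  0.2848  1.6373  0.4803  1.3659  1.6302]
-in 1.05 [-1.3415  0.1678  0.3139  1.8446  1.0034  1.4315  1.1507]
in 0.5 [-1.2402  0.0892  0.4838  1.6434  0.4629  1.3578 -1.497 ]
in 1.05 [-1.0909  0.1672  0.0379  1.8356  1.0376  1.4657 -2.0095]
[-0.9307  0.2182  0.5374  1.3871 -0.1108  1.5661  0.1191]
```

```bash
python3 - <<'E'
from rig import bot,planner,monitor,grip,capture
from q import *
import cv2
np.set_printoptions(precision=4,suppress=True)
C=np.array([.549,.264]);L=.0395;az=np.arctan2(C[1],C[0])-1.1
for tt in(.5,1.05):
    bot.move_to(np.array([*C,.31])-zdir(az,tt)*L,orient(az,tt,'-in'))
    print(monitor.current_position(),monitor.current_time_s(),monitor.current_gripper_width())
bot.dwell(.5);print(monitor.current_qd(),monitor.current_wrist_force())
R0=R.from_rotvec(monitor.current_tcp_rot()).as_matrix();print("tool z",R0[:,2],"centre est",monitor.current_position()+R0[:,2]*L)
for n in("scene","top"):
    c=capture(n);np.savez(n+"4.npz",**c)
    cv2.imwrite(f"pics/{n}4.png",cv2.resize(c["frame"][...,::-1],None,fx=1.5,fy=1.5,interpolation=2))
E
```

```text
[0.5342 0.275  0.3448] 15.3667 0.5032294451604676
[0.5219 0.2848 0.3295] 15.9417 0.5015872112093004
[-0.0056  0.0032 -0.0048  0.0045  0.0002 -0.0002  0.0009] [ 0.1327  0.4897 -2.8181]
tool z [ 0.6892 -0.5263 -0.4979] centre est [0.5492 0.2637 0.3103]
```

View pics/scene4.png

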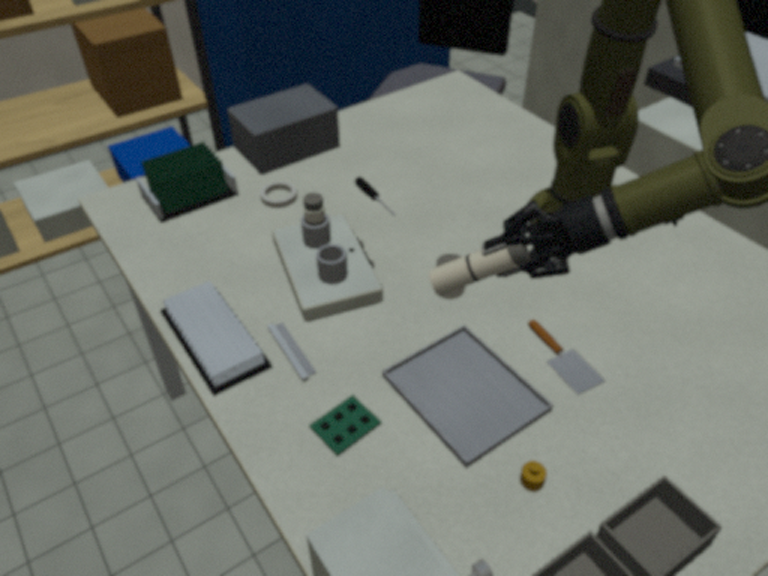

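View pics/top4.png

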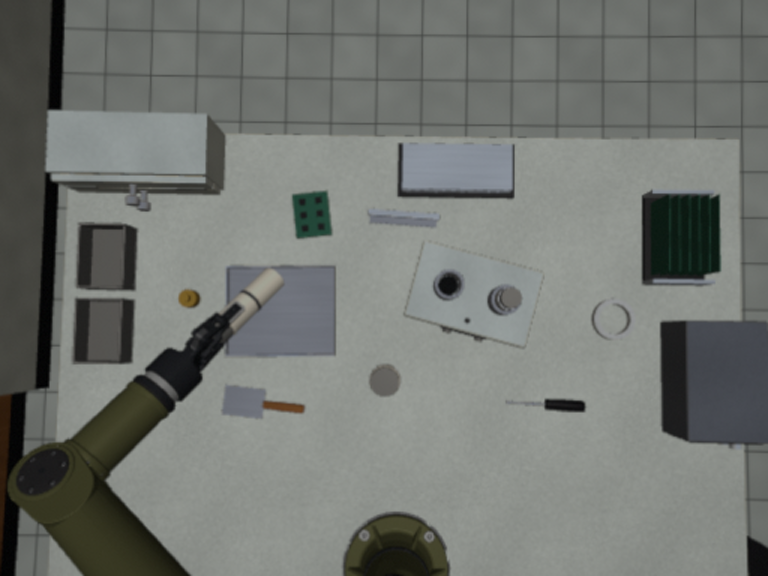

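```bash
python3 - <<'E'
from h import *
t=load("top4.npz");s=load("scene4.npz")
g=lambda x,y:((x+.5)/1.5-.5,(y+.5)/1.5-.5)
fo=tri(ray(t,*g(276,280)),ray(s,*g(448,277)));print("foot",fo)
for c,p in((t,g(258,301)),(t,g(240,318)),(s,g(480,265))):
    z=np.median(c["range_z"][int(p[1])-1:int(p[1])+2,int(p[0])-1:int(p[0])+2]);o,d=ray(c,*p);q=o+d*z;print(z,q)
# changes of the bystanders
for n in("scene","top"):
    a=load(n+"0.npz")["frame"].astype(int);b=load(n+"4.npz")["frame"].astype(int)
    m=(np.abs(cv2.blur((a-b).astype(np.float32),(3,3))).max(2)>18).astype(np.uint8)
    k,_,st,ce=cv2.connectedComponentsWithStats(m)
    print(n,[(st[i].tolist()) for i in range(1,k) if st[i,4]>8])
E
```

```text
foot (array([0.58714488, 0.22587067, 0.27796666]), [np.float64(0.009298900049441453), np.float64(0.009298900049441308)])
1.006342 [0.55476954 0.24098595 0.31944321]
0.98002696 [0.52508739 0.2639139  0.34430318]
1.0259283 [0.55764869 0.27606967 0.32456186]
scene [[387, 0, 22, 61, 327], [418, 0, 28, 71, 484], [288, 0, 224, 192, 12008], [493, 0, 19, 23, 264], [501, 22, 11, 14, 95], [392, 69, 4, 7, 14], [369, 93, 2, 8, 16], [213, 135, 16, 32, 322], [384, 141, 5, 4, 10], [213, 151, 6, 11, 42], [215, 169, 8, 3, 16], [503, 182, 9, 38, 256]]
top [[7, 179, 181, 205, 10180], [292, 178, 19, 19, 235], [0, 300, 6, 17, 67], [0, 320, 3, 24, 50], [3, 333, 6, 10, 32], [10, 367, 32, 17, 322], [0, 368, 9, 16, 128]]
```

```bash
python3 - <<'E'
from rig import bot,monitor,job_done
bot.dwell(.3);print(monitor.current_position(),monitor.current_gripper_width(),monitor.current_time_s(),abs(monitor.current_qd()).max())
job_done()
E
```

```text
[0.5217087  0.28483207 0.32960998] 0.5007948367101215 16.8417 0.0015966155374581908
the job is handed in; nothing more can be done
```

The tall cartridge is held still in the air over the drip tray, tipped about 60° with its cap end higher. The job was handed in at 16.8 s; no verdict is reported.

- **Push:** I gripped the tall cartridge from above and pushed it down until it stopped. The tool moved 10.2 mm and the force rose steeply to about 23 N. That matches the pad on its stop, though I inferred this from travel and force, not from a pad reading. I held it down for over a second, then drew it out.
- **Final pose:** From the arm's readings the tilt is 60°. The cartridge's centre is at about (0.549, 0.264, 0.310), within a few millimetres of the tray's middle, and its foot is about 0.27 m above the bench.
- **Camera checks:** Depth readings along the cartridge gave about 56° of tilt. A rough two-view estimate put the foot at 0.278 m, but the two rays missed each other by about 18 mm, so the foot's position is only confirmed coarsely. Both are far inside the limits.
- **Everything else:** Comparing pictures from before and after showed changes only at the arm and the tall cartridge. The short cartridge and the other things visible did not move. The arm's joints were still at the end and the grip opening was almost unchanged.

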